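# Lower the marking machine's hood onto its seal and snap it shut

## Robot

A 6-joint arm with a two-finger parallel gripper is mounted at the origin on the work surface. World frame = base frame: x ahead of the robot, y to its left, z up, the work surface at z = 0. Lengths are in m, angles in rad, forces in N, time in s.
With the tool pointing down it reaches from about 0.4 to 0.825 m from the base axis. Payload 7 kg.
Tool frame: the origin (TCP) lies between the finger pads; the fingertips stand 25 mm ahead of it and the grasp point (between the pads) lies 6 mm ahead of it (arm.tip_extent is the z of the fingertips in the tool frame, in m); z points along the fingers, x is the direction in which the jaws open and shut, and the axes are right-handed (so a half turn about z gives the same grasp; the last joint's range is limited). The gripper opens to 88 mm and grips with 3 to 60 N. Pads are 19 mm wide; open, the fingers measure 130 mm over their backs; the gripper's body (78 mm by 193 mm) begins 47 mm behind the grasp point.
Start: joints at [-0.872, 0.359, 0.012, 0, -1.224, -0.288], TCP at [0.27, -0.619, 0.252] pointing down, gripper open.
Joint ranges: [-3.07, 3.07], [-1.43, 2.12], [-1.02, 1.25], [-3.03, 1.67], [-3.05, -0], [-3.03, 3.03]. Speed limits (rad/s): [2.39, 2.39, 3.01, 3.14, 3.14, 3.14].

## Interface

Orientations are given as [roll, pitch, yaw] about the fixed x, y, z axes, in that order (R = Rz(yaw) Ry(pitch) Rx(roll)).
In Python, from station import monitor, grab_frame, job_done, arm gives the robot as it stands.
- The arm moves only by the shell command python3 -m jog 'ROWS' [FORCE]. ROWS is JSON, a list that holds one entry, the list of rows, each a list of 7 numbers: the shift along the world's x, y, z in m, then the turn, a rotation vector about the world's x, y, z in rad, then the opening, from 0 (shut) to 1 (fully open). In form: [[[dx, dy, dz, ax, ay, az, claw], ...]]. A call has 1 to 20 rows; each row shifts and turns the commanded pose from where the row before left it; what a row does not reach is not made up. A row lasts 1/8 s, in which the tool goes at most 62.5 mm and 10.7 degrees, less where a joint would pass 70% of its speed; a pose out of reach is approached as far as the arm can. A call is refused whole if a number of a shift passes 0.0625 or a number of a turn 0.188, either way. A call with a gripper value outside its range is refused whole. The fingers move at their own pace and stop on an object; FORCE is the grip in N (left out, the last holds). Time passes only in rows, so rows that do not move let the fingers close. It gives the time, the measured TCP pose, the force and the opening at its end, in the units of the state.
- monitor.get_state(): the state, without advancing time (a new reading comes with each control period).
- grab_frame(name): name is "side" or "top" or "wrist"; returns a dict with "pixels" (420x560x3 uint8, red, green, blue), "K" (3x3 intrinsics, pixels), "view" (4x4, takes a point from world to camera coordinates); the wrist camera has in their place "hand_eye" (4x4, takes a point from camera to tool coordinates, whose origin is the TCP and whose axes are the tool frame's). Camera axes: x right, y down, z forward; pixel columns grow to the right and rows downward; lengths in m; the calibration is good to about 2 mm. A picture is of the moment at which its call begins: read the wrist's pose just before it. There is no depth.
- job_done(): hands the job in, once; it reports no verdict.
The state is a dict: "t": time; "q": joint angles; "qd": joint speeds; "joint_efforts": joint torques, N m; "eef_pos": TCP position; "ee_rot": TCP orientation; "force": force on the tool from outside, world axes, zero at the start; "moment": the same for the moment, N m; "width": finger opening in m.
Only numpy, scipy, OpenCV 4.12 (cv2) and the standard library are available. Lean on these libraries where they do the work, as an engineer would, in place of code of your own. Each camera call takes 0.05 s, during which the arm holds its last target.

## Task

The hood of the bench-top marking machine stands open. Bring it over by its front lip and keep its weight in hand all the way down, so that it never drops or slams; then push the lip down against the sponge seal just until the spring catch has snapped in, and take your hand away. Handle it gently, pushing or squeezing it with no more than 25 N, and leave the things standing round the machine where they are.

Things in the scene. Friction and masses are not known exactly. Their poses are not given: they have to be found in the camera images.
- hood (a joint): Hood angle, rad: 1.57 = upright, 1.75 = open stop. Stiff hinges hold it still between about 1.15 and 1.5; below 1.1 to 1.0 its weight wins and it falls unless held (6 to 11 N at the lip when low). Lowered gently and left, it rests on the seal, unlatched, at about 0.05. Latched it reads 0.00 to 0.035. Swinging down above 1.5 rad/s counts as dropped, above 0.8 rad/s below 0.1 rad as slammed.
- catch (a joint): Spring bolt inside the middle of the front wall, m: 0 = sprung out, 0.009 = pushed back. A bar under the hood pushes it back to 0.006, then it snaps out to 0 over the bar. That takes 7 to 20 N straight down on the lip. The point is not known beforehand: its block is screwed on at a different height on each machine; the lip's last travel is 4 to 11 mm, with a hard stop about 1 mm past the snap.
- hood_hinge (a point): Fixed point on the hinge axis, at mid-width. z points up; x points level from the machine's front to its hinge side; y runs along the hinge. The housing's front face lies 213 mm from it towards -x.
- hood_lip (a point): Middle of the 8 mm round edge of the hood's lifting lip: a strip 220 mm long (along the hinge), 5 mm thick, 30 mm wide from the foot of the front panel to this edge's outside. In hood_hinge axes, at hood angle q, it lies at x = -236 cos q + 2 sin q, z = 236 sin q + 2 cos q (mm). Upright, the lip points up, free before and behind; shut, it overhangs the housing's front by 27 mm.
- tray_mid (a point): Bystander, leave alone: middle of an open aluminium tray 150 x 200 x 35 mm with small brass bushes.
- flange_mid (a point): Bystander, leave alone: middle of a brass flanged boss, 64 mm across, 40 mm high.
- oil_mid (a point): Bystander, leave alone: middle of a white plastic oil bottle, 56 mm across, 130 mm high.
- driver: Bystander, leave alone: screwdriver with a wooden handle lying on the bench.
- marker: Marking machine, fixed: grey housing 230 (x) x 320 x 80 mm on levelling feet, origin mid-underside, 13 to 22 mm above the bench, a black sponge seal on its rim (10 mm; 16 N and then 1.4 N/mm to sink it). Its hood: grey sheet steel, 300 mm wide, 210 mm from hinge to front rim, 50 mm deep, front panel sloping back at 45 degrees, clear window on top, 1.3 to 2 kg.

How it is judged:
By the outcome, as a careful person would: the job done as asked, in the order asked, and still so for the second after the job is handed in, with the robot touching nothing.
It also fails if it takes over 64 s, if anything falls off the work surface, if the arm or the gripper's body presses on something with over 40 N, if the wrist force passes 120 N, or if a joint passes its speed limit or range.

## Working session

There is one attempt and no reset: what is moved stays moved. The work goes in short steps, Python scripts to look and compute and a shell command to move; the robot and the scene stay as the last step left them, time stands still between calls to the robot, and variables do not carry over. Pictures are saved under pics/ and viewed, and the job is handed in when it is done.

```bash
ls; mkdir -p pics
python3 - <<'E'
from station import monitor, grab_frame, job_done, arm
import cv2, numpy as np
s=monitor.get_state(); print({k:np.round(v,3).tolist() for k,v in s.items()}); print(arm, [a for a in dir(arm) if a[0]!='_'])
for n in ("side","top","wrist"):
    f=grab_frame(n); cv2.imwrite(f"pics/{n}0.png",f["pixels"][:,:,::-1]); print(n,{k:np.round(v,3).tolist() for k,v in f.items() if k!="pixels"})
E
```

```text
pics
{'t': 0.0, 'q': [-0.872, 0.359, 0.011, -0.0, -1.224, -0.288], 'qd': [-0.0, 0.001, 0.001, 0.001, 0.001, -0.001], 'joint_efforts': [-0.0, -58.272, 29.305, 6.997, 0.007, -0.0], 'eef_pos': [0.269, -0.618, 0.251], 'ee_rot': [-3.141, -0.002, 1.982], 'force': [0.422, 0.553, -0.424], 'moment': [-0.021, -0.026, 0.039], 'width': 0.088}
<Robot object at 0x7f491f583a10> ['Unreachable', 'tip_extent']
side {'K': [[418.793, 0.0, 284.35], [0.0, 418.793, 212.373], [0.0, 0.0, 1.0]], 'view': [[-0.486, -0.874, 0.002, 0.228], [-0.789, 0.438, -0.432, 0.418], [0.376, -0.212, -0.902, 1.26], [0.0, 0.0, 0.0, 1.0]]}
top {'K': [[519.156, 0.0, 277.293], [0.0, 519.156, 212.513], [0.0, 0.0, 1.0]], 'view': [[-0.024, -1.0, 0.0, 0.007], [-0.996, 0.024, -0.084, 0.489], [0.084, -0.002, -0.996, 1.751], [0.0, 0.0, 0.0, 1.0]]}
wrist {'K': [[369.958, 0.0, 279.317], [0.0, 369.958, 214.54], [0.0, 0.0, 1.0]], 'hand_eye': [[1.0, 0.001, 0.0, 0.0], [-0.001, 0.965, 0.263, -0.072], [-0.0, -0.263, 0.965, -0.134], [0.0, 0.0, 0.0, 1.0]]}
```

View pics/side0.png

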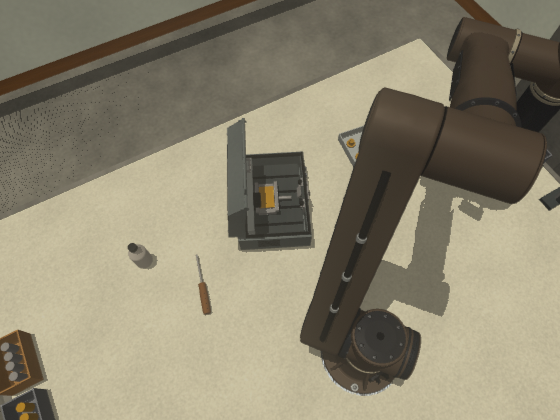

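View pics/top0.png

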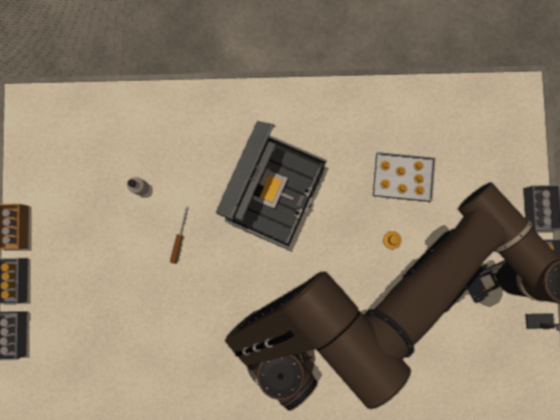

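View pics/wrist0.png

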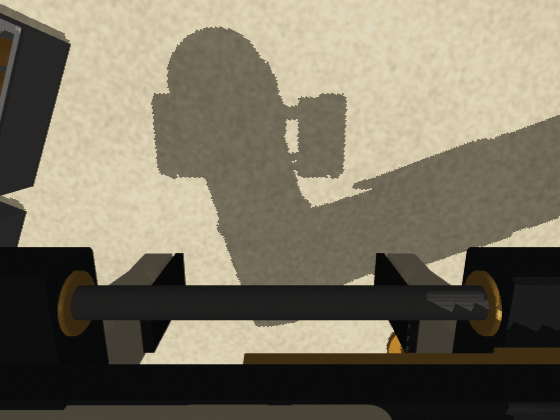

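Run:
```python
import cv2
a=cv2.imread('pics/top0.png')[100:270,190:360]; b=cv2.imread('pics/side0.png')[100:270,200:340]
cv2.imwrite('pics/topc.png',cv2.resize(a,None,fx=3.5,fy=3.5,interpolation=cv2.INTER_CUBIC)); cv2.imwrite('pics/sidec.png',cv2.resize(b,None,fx=3.5,fy=3.5,interpolation=cv2.INTER_CUBIC))
```

```text
(no output)
```

View pics/topc.png

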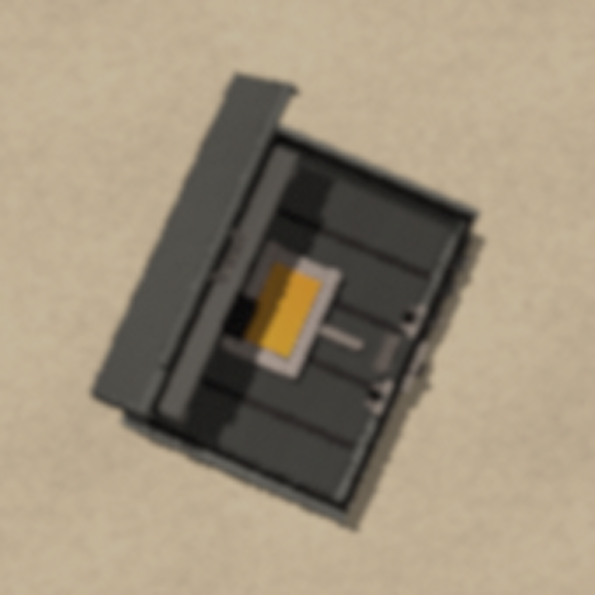

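View pics/sidec.png

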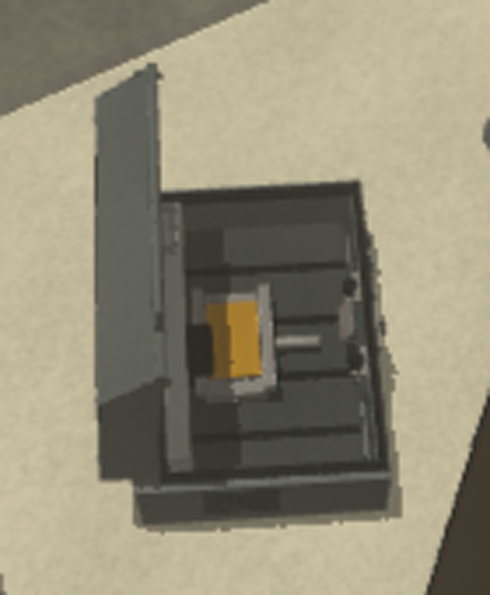

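```bash
cat > h.py <<'E'
import numpy as np, cv2
from station import grab_frame
def ray(f,uv):
    V=np.array(f["view"]);R=V[:3,:3];c=-R.T@V[:3,3]
    d=R.T@np.linalg.inv(np.array(f["K"]))@np.array([uv[0],uv[1],1.]);return c,d/np.linalg.norm(d)
def tri(rs):
    A=sum(np.eye(3)-np.outer(d,d) for c,d in rs);b=sum((np.eye(3)-np.outer(d,d))@c for c,d in rs)
    p=np.linalg.solve(A,b);return p,[np.linalg.norm((np.eye(3)-np.outer(d,d))@(p-c)) for c,d in rs]
def onz(r,z): c,d=r; return c+d*(z-c[2])/d[2]
E
python3 - <<'E'
from h import *
T=grab_frame("top");S=grab_frame("side")
t=lambda x,y:ray(T,(190+x/3.5-.36,100+y/3.5-.36)); s=lambda x,y:ray(S,(200+x/3.5-.36,100+y/3.5-.36))
for n,a,b in [("frontfar",(474,215),(360,182)),("frontnear",(350,517),(388,474)),("lip far",(297,92),(158,68)),("rim far?",(240,74),(97,98)),("lip/rim near",(96,397),(100,478))]:
    p,e=tri([t(*a),s(*b)]);print(n,p.round(4),np.round(e,4),onz(t(*a),.0975).round(4))
p=onz(t(474,215),.1);q=onz(t(350,517),.1);print(np.linalg.norm(p-q),(p+q)/2,np.degrees(np.arctan2(*(p-q)[1::-1])))
E
```

```text
frontfar [ 0.6467 -0.1671  0.1029] [0.0026 0.0026] [ 0.6492 -0.1656  0.0975]
frontnear [ 0.3697 -0.041   0.0827] [0.0014 0.0014] [ 0.3686 -0.0417  0.0975]
lip far [ 0.7187 -0.0018  0.3019] [0. 0.] [ 0.7709 -0.0019  0.0975]
rim far? [0.747  0.0474 0.2587] [0.0008 0.0008] [0.7895 0.0516 0.0975]
lip/rim near [0.4856 0.1919 0.1022] [0.0003 0.0003] [0.4859 0.1922 0.0975]
0.30625863744807275 [ 0.50865066 -0.10350334  0.1       ] -23.824822349412404
```

```bash
python3 -m jog '[[[0.02,0.03,0.03,0,0,-0.05,1],[0.024,0.04,0.03,0,0,-0.059,1],[0.0245,0.041,0.03,0,0,-0.059,1],[0.0245,0.041,0.03,0,0,-0.059,1],[0.0245,0.041,0.03,0,0,-0.059,1],[0.0245,0.041,0.03,0,0,-0.059,1],[0.0245,0.041,0.02,0,0,-0.059,1],[0.0245,0.041,0.02,0,0,-0.059,1],[0.0245,0.041,0.01,0,0,-0.059,1],[0.0245,0.041,0,0,0,-0.059,1],[0.0245,0.041,0,0,0,-0.059,1],[0.0245,0.041,0,0,0,-0.059,1],[0.0245,0.041,0,0,0,-0.059,1],[0.0245,0.041,0,0,0,-0.059,1],[0.01,0.01,0,0,0,-0.01,1],[0,0,0,0,0,0,1]]]'
python3 - <<'E'
from station import monitor
from h import *
s=monitor.get_state(); print({k:np.round(s[k],4).tolist() for k in ('t','q','eef_pos','ee_rot','force')})
for n in ("wrist","top","side"):
    f=grab_frame(n); cv2.imwrite(f"pics/{n}1.png",f["pixels"][:,:,::-1])
E
```

```text
t: 2.25
eef_pos: [0.6179, -0.0463, 0.4808]
ee_rot: [-3.14, 0.001, 1.156]
force: [0.2, -0.6, -0.1]
width: 0.0881
{'t': 2.25, 'q': [0.2399, 0.2154, 0.3176, -0.0, -1.6744, -2.2253], 'eef_pos': [0.6179, -0.0463, 0.4808], 'ee_rot': [-3.1405, 0.0008, 1.1562], 'force': [0.2204, -0.5779, -0.0511]}
```

View pics/wrist1.png

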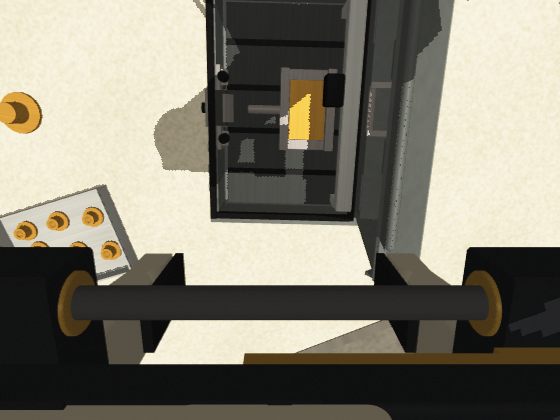

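View pics/side1.png

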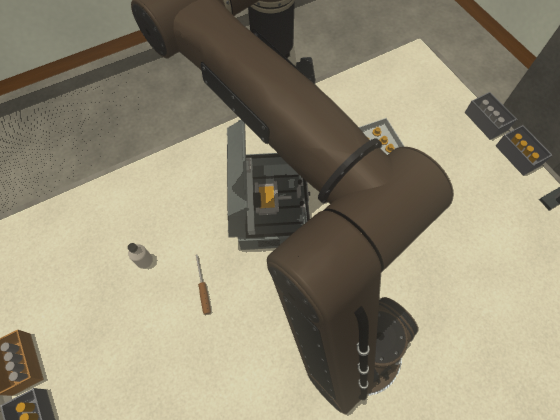

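Run:
```python
import cv2
a=cv2.imread('pics/wrist1.png')[0:285,190:460]
cv2.imwrite('pics/w1c.png',cv2.resize(a,None,fx=2.1,fy=2.1,interpolation=cv2.INTER_CUBIC))
a=cv2.imread('pics/side1.png')[100:270,200:340]
cv2.imwrite('pics/s1c.png',cv2.resize(a,None,fx=3.5,fy=3.5,interpolation=cv2.INTER_CUBIC))
```

```text
(no output)
```

View pics/w1c.png

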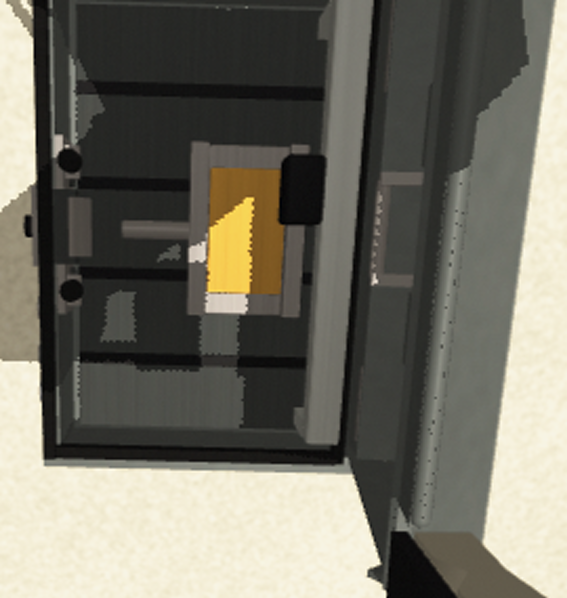

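View pics/top1.png

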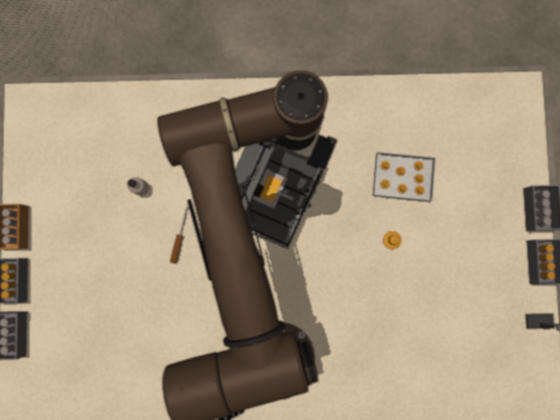

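```bash
cat >> h.py <<'E'
from scipy.spatial.transform import Rotation as Ro
HE=np.array([[1.0,0.001,0,0],[-0.001,.965,.263,-.072],[0,-.263,.965,-.134],[0,0,0,1]])
KW=np.array([[369.958,0,279.317],[0,369.958,214.54],[0,0,1]])
def wray(pos,rpy,uv,HE=HE):
    R=Ro.from_euler('xyz',rpy).as_matrix()
    d=R@HE[:3,:3]@np.linalg.inv(KW)@np.array([uv[0],uv[1],1.]);return np.array(pos)+R@HE[:3,3],d/np.linalg.norm(d)
E
cat > m1.py <<'E'
from h import *
T=grab_frame("top");S=grab_frame("side")
t=lambda x,y:ray(T,(190+x/3.5-.36,100+y/3.5-.36)); s=lambda x,y:ray(S,(200+x/3.5-.36,100+y/3.5-.36))
P=[0.6179,-0.0463,0.4808];Q=[-3.1405,.0008,1.1562]
w=lambda x,y:wray(P,Q,(190+x/2.1-.26,y/2.1-.26))
E
python3 - <<'E'
from m1 import *
p,e=tri([t(474,215),s(360,182),w(45,463)]);print(p.round(4),np.round(e,4))
p,e=tri([t(474,215),w(45,463)]);print(p.round(4),np.round(e,4))
for z in (.095,.105,.11):
    a=onz(w(45,463),z);b=onz(w(33,2),z);c=onz(w(345,460),z);d=a-b
    print(z,a.round(4),b.round(4),'dir',np.degrees(np.arctan2(d[1],d[0])).round(2),np.degrees(np.arctan2(*(c-a)[1::-1])).round(2),np.linalg.norm(c-a).round(4), onz(t(474,215),z).round(4),onz(t(350,517),z).round(4))
# bead direction
c0,_=w(0,0)
n=np.cross(w(422,500)[1],w(462,175)[1]);print('bead plane n',n/np.linalg.norm(n))
E
```

```text
[ 0.6472 -0.1673  0.102 ] [0.0024 0.0027 0.0005]
[ 0.6462 -0.1642  0.1121] [0.0004 0.0004]
0.095 [ 0.649  -0.1692  0.095 ] [ 0.3884 -0.0475  0.095 ] dir -25.03 66.91 0.2087 [ 0.6496 -0.1658  0.095 ] [ 0.3687 -0.0418  0.095 ]
0.105 [ 0.6471 -0.1662  0.105 ] [ 0.3915 -0.0469  0.105 ] dir -25.03 66.91 0.2047 [ 0.6478 -0.1649  0.105 ] [ 0.3685 -0.0415  0.105 ]
0.11 [ 0.6462 -0.1648  0.11  ] [ 0.3931 -0.0466  0.11  ] dir -25.03 66.91 0.2027 [ 0.6469 -0.1644  0.11  ] [ 0.3684 -0.0414  0.11  ]
bead plane n [0.4144893  0.85477167 0.31235239]
```

Run:
```python
from m1 import *
from scipy.optimize import brentq
X=np.array([np.cos(np.radians(65)),np.sin(np.radians(65)),0]);U=np.array([X[1],-X[0],0])
for (u,v) in [(422,500),(443,340),(462,175)]:
  for zh in (.093,.105):
   for hx in (.332,.340):
    c,d=w(u,v); n=np.cross(d,U)
    L=lambda q:X*(hx-.236*np.cos(q)+.002*np.sin(q))+np.array([0,0,zh+.236*np.sin(q)+.002*np.cos(q)])
    q=brentq(lambda q:n@(L(q)-c),1.15,1.74) if (n@(L(1.15)-c))*(n@(L(1.74)-c))<0 else None
    print((u,v),zh,hx,q, L(q).round(4) if q else [n@(L(x)-c) for x in (1.2,1.7)], 'y along U', None)
p,e=tri([t(297,92),s(158,68)]);print(p,p@X,p@U)
for k in [(190,100,28,226)]:
  print(onz(w(28,226),.08)@U,onz(w(45,463),.105)@U)
```

```text
(422, 500) 0.093 0.332 1.471508317770849 [0.1313 0.2815 0.328 ] y along U None
(422, 500) 0.093 0.34 1.4385625615166195 [0.1314 0.2817 0.3272] y along U None
(422, 500) 0.105 0.332 1.4554786291404438 [0.1297 0.2781 0.3397] y along U None
(422, 500) 0.105 0.34 1.4226382471410033 [0.1298 0.2784 0.3387] y along U None
(443, 340) 0.093 0.332 1.4773947877858045 [0.1318 0.2828 0.3282] y along U None
(443, 340) 0.093 0.34 1.44442412501757 [0.132  0.283  0.3274] y along U None
(443, 340) 0.105 0.332 1.4611059669169373 [0.1302 0.2793 0.3398] y along U None
(443, 340) 0.105 0.34 1.428248131464675 [0.1304 0.2796 0.3389] y along U None
(462, 175) 0.093 0.332 1.4790097172996488 [0.132  0.2831 0.3282] y along U None
(462, 175) 0.093 0.34 1.4460316910084237 [0.1321 0.2833 0.3274] y along U None
(462, 175) 0.105 0.332 1.4626494999234654 [0.1304 0.2796 0.3398] y along U None
(462, 175) 0.105 0.34 1.4297863849956602 [0.1305 0.2799 0.3389] y along U None
[ 0.71871978 -0.00181325  0.30192935] 0.3021007379486372 0.6521476445633912
0.5010589199416579 0.6567516027077215
```

```bash
cat > ik.py <<'E'
from h import *
from scipy.optimize import least_squares
E=lambda a,v:Ro.from_euler(a,v).as_matrix()
def fk(q,h=.245,L3=.398,L1=.601,L2=.4647,off=-.1917,s4=-1):
    R=E('z',q[0]);p=np.array([0,0,h])
    R2=R@E('y',q[1]);p=p+R2@[0,0,L1];pe=p
    R3=R2@E('y',-q[2])@E('x',s4*q[3]);p=p+R3@[L2,0,0];p=p+R3@[0,off,0];pw=p
    R5=R3@E('y',-q[4])@E('x',-q[5]);p=p+R5@[L3,0,0]
    # tool: z along R5 x ; tool x at q=down,yaw=q1+q6+pi
    T=R5@np.array([[0,0,1],[0,-1,0],[1,0,0]]).astype(float)
    return p,T,pe,pw
LO=np.array([-3.07,-1.43,-1.02,-3.03,-3.05,-3.03]);HI=np.array([3.07,2.12,1.25,1.67,0,3.03])
def ik(p,R,q0,**k):
    f=lambda q:np.r_[(fk(q,**k)[0]-p)*3,Ro.from_matrix(R.T@fk(q,**k)[1]).as_rotvec()]
    return least_squares(f,np.clip(q0,LO+1e-3,HI-1e-3),bounds=(LO,HI))
E
python3 - <<'E'
from ik import *
for q in ([-0.872,.359,.011,0,-1.224,-.288],[.2399,.2154,.3176,0,-1.6744,-2.2253]):
    p,T,_,_=fk(q);print(p.round(4),Ro.from_matrix(T).as_euler('xyz').round(3))
X=np.array([np.cos(np.radians(65)),np.sin(np.radians(65)),0]);U=np.array([X[1],-X[0],0]);Z=np.array([0,0,1.])
hinge=.336*X+.501*U+.098*Z
for s4 in (-1,1):
 for flip in (0,1):
  q=np.array([.24,.2154,.3176,0,-1.6744,-2.2253 if not flip else .916])
  for a in (1.45,1.2,.9,.6,.3,.05):
    th=max(a,.55)
    lip=hinge-X*(.236*np.cos(a))+Z*.236*np.sin(a)
    zt=np.cos(th)*X-np.sin(th)*Z
    xt=(np.sin(th)*X+np.cos(th)*Z)*(1 if not flip else -1)
    R=np.c_[xt,np.cross(zt,xt),zt]
    r=ik(lip-.017*zt,R,q,s4=s4);q=r.x
    print(s4,flip,a,q.round(2),'cost %.1e'%r.cost,'wrist',fk(q,s4=s4)[3].round(3))
E
```

```text
[ 0.2698 -0.6191  0.2512] [ 3.141e+00  1.000e-03 -1.160e+00]
[ 0.6188 -0.046   0.4815] [ 3.140e+00 -1.000e-03 -1.985e+00]
-1 0 1.45 [ 0.38  0.13 -0.05 -0.09 -1.31  0.77] cost 8.7e-29 wrist [0.563 0.022 0.744]
-1 0 1.2 [ 0.12  0.05 -0.12 -0.33 -1.22  1.1 ] cost 2.9e-31 wrist [ 0.496 -0.121  0.705]
-1 0 0.9 [-0.28  0.11 -0.14 -0.7  -1.28  1.61] cost 4.7e-26 wrist [ 0.425 -0.274  0.608]
-1 0 0.6 [-0.61  0.31 -0.16 -0.96 -1.44  2.06] cost 1.7e-30 wrist [ 0.369 -0.394  0.466]
-1 0 0.3 [-0.7   0.45 -0.17 -0.98 -1.44  2.23] cost 2.5e-26 wrist [ 0.351 -0.432  0.385]
-1 0 0.05 [-0.71  0.55 -0.19 -0.98 -1.39  2.33] cost 3.6e-30 wrist [ 0.347 -0.441  0.327]
-1 1 1.45 [ 0.78 -0.1  -0.59  0.42 -0.92  3.03] cost 1.1e-01 wrist [0.399 0.148 0.691]
-1 1 1.2 [ 0.68 -0.27 -0.83  0.47 -0.61  3.03] cost 1.3e-01 wrist [0.325 0.042 0.65 ]
-1 1 0.9 [ 0.51 -0.34 -1.02  0.5  -0.25  3.03] cost 1.7e-01 wrist [ 0.274 -0.041  0.59 ]
-1 1 0.6 [ 0.48 -0.39 -1.02  0.34 -0.21  3.03] cost 2.8e-01 wrist [ 0.249 -0.074  0.577]
-1 1 0.3 [ 0.3  -0.12 -1.02  0.46 -0.    3.03] cost 3.6e-01 wrist [ 0.322 -0.081  0.53 ]
-1 1 
[... 435 characters left out ...]
1 0 0.3 [-0.7   0.45 -0.17  0.98 -1.44  2.23] cost 2.9e-26 wrist [ 0.351 -0.432  0.385]
1 0 0.05 [-0.71  0.55 -0.19  0.98 -1.39  2.33] cost 8.6e-31 wrist [ 0.347 -0.441  0.327]
1 1 1.45 [ 0.78 -0.1  -0.59 -0.42 -0.92  3.03] cost 1.1e-01 wrist [0.399 0.148 0.691]
1 1 1.2 [ 0.68 -0.27 -0.83 -0.47 -0.61  3.03] cost 1.3e-01 wrist [0.325 0.042 0.65 ]
1 1 0.9 [ 0.51 -0.34 -1.02 -0.5  -0.25  3.03] cost 1.7e-01 wrist [ 0.274 -0.041  0.59 ]
1 1 0.6 [ 0.48 -0.39 -1.02 -0.34 -0.21  3.03] cost 2.8e-01 wrist [ 0.249 -0.074  0.577]
1 1 0.3 [ 0.3  -0.12 -1.02 -0.46 -0.    3.03] cost 3.6e-01 wrist [ 0.322 -0.081  0.53 ]
1 1 0.05 [ 0.26 -0.01 -1.02 -0.52 -0.    3.03] cost 3.9e-01 wrist [ 0.354 -0.079  0.503]
```

```bash
python3 -m jog '[[[-0.0046,0.0135,-0.0101,0.0136,-0.0064,-0.0028,1],[-0.0046,0.0135,-0.0101,0.0136,-0.0064,-0.0028,1],[-0.0046,0.0135,-0.0101,0.0136,-0.0064,-0.0028,1],[-0.0046,0.0135,-0.0101,0.0136,-0.0064,-0.0028,1],[-0.0046,0.0135,-0.0101,0.0136,-0.0064,-0.0028,1],[-0.0046,0.0135,-0.0101,0.0136,-0.0064,-0.0028,1],[-0.0046,0.0135,-0.0101,0.0136,-0.0064,-0.0028,1],[-0.0046,0.0135,-0.0101,0.0136,-0.0064,-0.0028,1],[0,0,0,0,0,0,1]]]'
cat > st.py <<'E'
from h import *
from station import monitor
import sys
s=monitor.get_state()
X=np.array([np.cos(np.radians(65)),np.sin(np.radians(65)),0]);U=np.array([X[1],-X[0],0])
p=np.array(s['eef_pos']);R=Ro.from_euler('xyz',s['ee_rot']).as_matrix();z=R[:,2];f=np.array(s['force'])
th=np.arctan2(-z[2],z@X)
tip=p+z*.017
print('t',s['t'],'TCP X %.4f U %.4f z %.4f th %.3f zU %.3f xU %.3f'%(p@X,p@U,p[2],th,z@U,R[:,0]@U),'F X %.1f U %.1f Z %.1f'%(f@X,f@U,f[2]),'M',np.round(s['moment'],2),'w %.4f'%s['width'],'bead X %.4f z %.4f'%(tip@X,tip[2]),'q',np.round(s['q'],2),'pos',p.round(4),'rot',np.round(s['ee_rot'],4))
for n in sys.argv[2:]:
    cv2.imwrite(f"pics/{n}{sys.argv[1]}.png",grab_frame(n)["pixels"][:,:,::-1])
E
python3 st.py 2 wrist side
```

```text
t: 3.72
eef_pos: [0.58, 0.0619, 0.4001]
ee_rot: [3.141, -0.12, 1.133]
force: [-0.8, 0.4, 1.4]
width: 0.0874
t 3.725 TCP X 0.3012 U 0.4995 z 0.4001 th 1.451 zU 0.001 xU 0.001 F X -0.0 U -0.9 Z 1.4 M [-0.48  0.1  -0.03] w 0.0874 bead X 0.3033 z 0.3832 q [ 0.39  0.11  0.05 -0.08 -1.42 -2.39] pos [0.58   0.0619 0.4001] rot [ 3.1409 -0.12    1.1331]
```

View pics/wrist2.png

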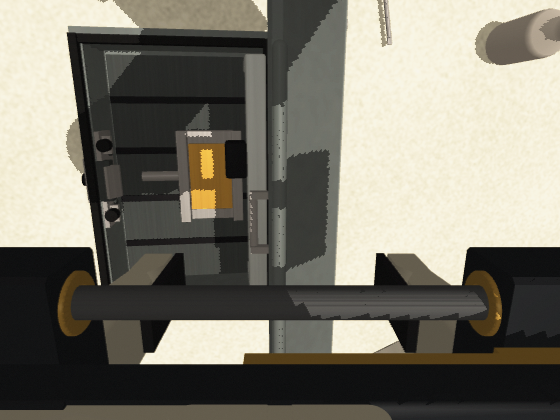

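View pics/side2.png

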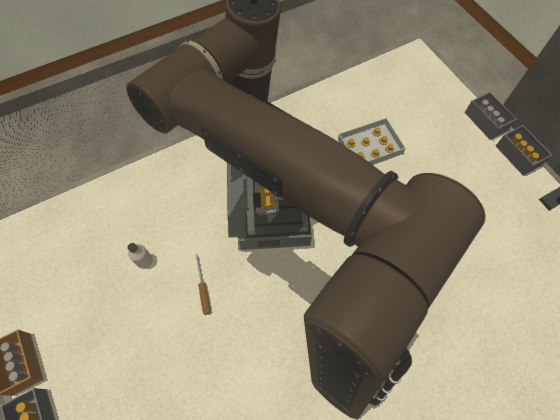

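Run:
```python
from h import *
X=np.array([np.cos(np.radians(65)),np.sin(np.radians(65)),0])
a=cv2.imread('pics/wrist2.png')
print([a[230,x].tolist() for x in range(264,294)][::1])
cv2.imwrite('pics/w2c.png',cv2.resize(a[0:250,220:350],None,fx=2.4,fy=2.4,interpolation=cv2.INTER_NEAREST))
w1=lambda x,y:wray([0.6179,-0.0463,0.4808],[-3.1405,.0008,1.1562],(190+x/2.1-.26,y/2.1-.26))
for u in (277,278,279.5):
 c2,d2=wray([0.58,.0619,.4001],[3.1409,-.12,1.1331],(u,200))
 for uv in [(422,500),(443,340),(462,175)]:
  c1,d1=w1(*uv)
  A=np.array([[d1@X,-(d2@X)],[d1[2],-d2[2]]]);b=np.array([(c2-c1)@X,c2[2]-c1[2]])
  k=np.linalg.solve(A,b);p=c1+k[0]*d1;print(u,uv,'X %.4f z %.4f'%(p@X,p[2]))
```

```text
[[105, 113, 115], [104, 112, 114], [87, 94, 95], [19, 20, 20], [38, 40, 40], [54, 58, 57], [55, 60, 59], [58, 62, 62], [69, 75, 73], [73, 80, 77], [88, 95, 94], [98, 106, 105], [104, 111, 110], [109, 118, 116], [116, 126, 123], [123, 133, 132], [128, 138, 136], [124, 133, 130], [117, 125, 122], [110, 119, 116], [101, 110, 108], [85, 92, 92], [56, 60, 60], [54, 58, 57], [54, 58, 57], [54, 58, 58], [55, 58, 58], [54, 58, 57], [54, 58, 57], [56, 59, 59]]
277 (422, 500) X 0.3075 z 0.3375
277 (443, 340) X 0.3068 z 0.3440
277 (462, 175) X 0.3066 z 0.3457
278 (422, 500) X 0.3084 z 0.3349
278 (443, 340) X 0.3076 z 0.3414
278 (462, 175) X 0.3074 z 0.3432
279.5 (422, 500) X 0.3097 z 0.3308
279.5 (443, 340) X 0.3089 z 0.3376
279.5 (462, 175) X 0.3087 z 0.3394
```

View pics/w2c.png

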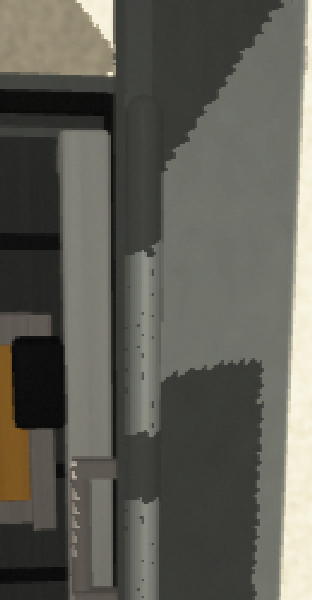

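```bash
python3 -m jog '[[[0.0005,0.00105,-0.009,0,0,0,1],[0.0005,0.00105,-0.009,0,0,0,1],[0.0005,0.00105,-0.009,0,0,0,1],[0.0005,0.00105,-0.009,0,0,0,1],[0.0005,0.00105,-0.009,0,0,0,1],[0,0,0,0,0,0,1]]]' && python3 st.py 3 && python3 -m jog '[[[0,0,0,0,0,0,0.3],[0,0,0,0,0,0,0.3],[0,0,0,0,0,0,0.3],[0,0,0,0,0,0,0.3]]]' 8 && python3 st.py 3 wrist
```

```text
t: 4.58
eef_pos: [0.583, 0.0664, 0.3548]
ee_rot: [3.141, -0.119, 1.132]
force: [-0.1, 0.1, -0.2]
width: 0.0872
t 4.575 TCP X 0.3066 U 0.5003 z 0.3548 th 1.452 zU 0.001 xU 0.002 F X 0.1 U -0.1 Z -0.2 M [-0.41  0.15 -0.06] w 0.0872 bead X 0.3086 z 0.3379 q [ 0.4   0.13 -0.03 -0.08 -1.32 -2.39] pos [0.583  0.0664 0.3548] rot [ 3.1413 -0.1192  1.1321]
t: 5.08
eef_pos: [0.5833, 0.0664, 0.3559]
ee_rot: [3.14, -0.12, 1.132]
force: [-0.5, 0.5, -0.2]
width: 0.053
t 5.075 TCP X 0.3067 U 0.5005 z 0.3559 th 1.450 zU 0.002 xU 0.002 F X 0.2 U -0.7 Z -0.2 M [-0.4   0.18 -0.03] w 0.0530 bead X 0.3087 z 0.3390 q [ 0.39  0.13 -0.03 -0.08 -1.32 -2.39] pos [0.5833 0.0664 0.3559] rot [ 3.1399 -0.1204  1.1323]
```

View pics/wrist3.png

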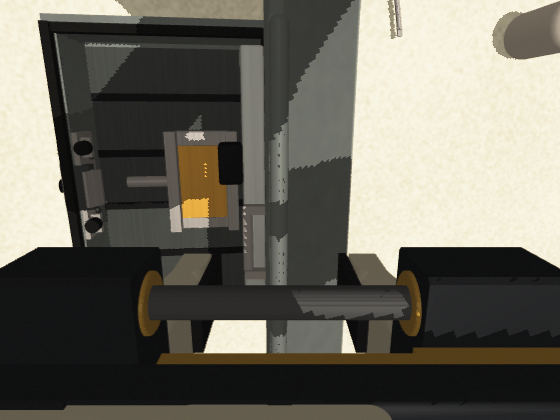

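```bash
python3 -m jog '[[[0,0,0,0,0,0,0.12],[0,0,0,0,0,0,0.12],[0,0,0,0,0,0,0.12],[0,0,0,0,0,0,0.12],[0,0,0,0,0,0,0],[0,0,0,0,0,0,0],[0,0,0,0,0,0,0]]]' 8 && python3 st.py 3
```

```text
t: 6.0
eef_pos: [0.5832, 0.0664, 0.3557]
ee_rot: [3.14, -0.12, 1.132]
force: [-0.1, -0.9, 0.1]
width: 0.0073
t 6.0 TCP X 0.3066 U 0.5005 z 0.3557 th 1.451 zU 0.002 xU 0.002 F X -0.8 U 0.3 Z 0.1 M [-0.69  0.22 -0.01] w 0.0073 bead X 0.3087 z 0.3389 q [ 0.39  0.13 -0.03 -0.08 -1.32 -2.39] pos [0.5832 0.0664 0.3557] rot [ 3.1402 -0.1201  1.1323]
```

```bash
cat > arc.py <<'E'
import sys,numpy as np
# args: q0 th0 q1 th1 n hx hz [bead d]
q0,t0,q1,t1,n,hx,hz=map(float,sys.argv[1:8]); n=int(n); d=float(sys.argv[8]) if len(sys.argv)>8 else .017
def tcp(q,t): return np.array([hx-.236*np.cos(q)+.002*np.sin(q)-d*np.cos(t), hz+.236*np.sin(q)+.002*np.cos(q)+d*np.sin(t)])
qs=np.linspace(q0,q1,n+1);ts=np.linspace(t0,t1,n+1)
for i in range(n):
    v=tcp(qs[i+1],ts[i+1])-tcp(qs[i],ts[i]);a=-(ts[i+1]-ts[i])
    print('[%.4f,%.4f,%.4f,%.4f,%.4f,0,0],'%(v[0]*.4226,v[0]*.9063,v[1],a*.9063,-a*.4226),end='')
print('\nend TCP X %.4f z %.4f'%tuple(tcp(q1,t1)))
E
python3 arc.py 1.463 1.45 1.22 1.2 7 .336 .103
```

```text
[-0.0037,-0.0079,-0.0010,0.0324,-0.0151,0,0],[-0.0037,-0.0079,-0.0013,0.0324,-0.0151,0,0],[-0.0037,-0.0078,-0.0016,0.0324,-0.0151,0,0],[-0.0036,-0.0078,-0.0019,0.0324,-0.0151,0,0],[-0.0036,-0.0077,-0.0022,0.0324,-0.0151,0,0],[-0.0036,-0.0076,-0.0025,0.0324,-0.0151,0,0],[-0.0035,-0.0076,-0.0028,0.0324,-0.0151,0,0],
end TCP X 0.2506 z 0.3412
```

```bash
python3 -m jog '[[[-0.0037,-0.0079,-0.001,0.0324,-0.0151,0,0],[-0.0037,-0.0079,-0.0013,0.0324,-0.0151,0,0],[-0.0037,-0.0078,-0.0016,0.0324,-0.0151,0,0]]]' 12 && python3 st.py 4 && python3 -m jog '[[[-0.0036,-0.0078,-0.0019,0.0324,-0.0151,0,0],[-0.0036,-0.0077,-0.0022,0.0324,-0.0151,0,0],[-0.0036,-0.0076,-0.0025,0.0324,-0.0151,0,0],[-0.0035,-0.0076,-0.0028,0.0324,-0.0151,0,0],[0,0,0,0,0,0,0]]]' && python3 st.py 4 wrist
```

```text
t: 6.38
eef_pos: [0.5722, 0.0431, 0.3517]
ee_rot: [3.14, -0.231, 1.132]
force: [2.4, 2.9, -2.8]
width: 0.0078
t 6.375 TCP X 0.2809 U 0.5004 z 0.3517 th 1.340 zU 0.002 xU 0.002 F X 3.7 U 1.0 Z -2.8 M [-0.1  -0.45 -0.14] w 0.0078 bead X 0.2848 z 0.3352 q [ 0.3   0.08 -0.07 -0.18 -1.27 -2.27] pos [0.5722 0.0431 0.3517] rot [ 3.14   -0.2306  1.1325]
t: 7.0
eef_pos: [0.5572, 0.0111, 0.3417]
ee_rot: [-3.141, -0.37, 1.13]
force: [0.6, -0.2, -5.0]
width: 0.0071
t 7.0 TCP X 0.2455 U 0.5003 z 0.3417 th 1.201 zU 0.001 xU 0.004 F X 0.1 U 0.6 Z -5.0 M [-2.22  0.54 -0.14] w 0.0071 bead X 0.2517 z 0.3259 q [ 0.16  0.05 -0.1  -0.32 -1.23 -2.09] pos [0.5572 0.0111 0.3417] rot [-3.1413 -0.3703  1.1297]
```

View pics/wrist4.png

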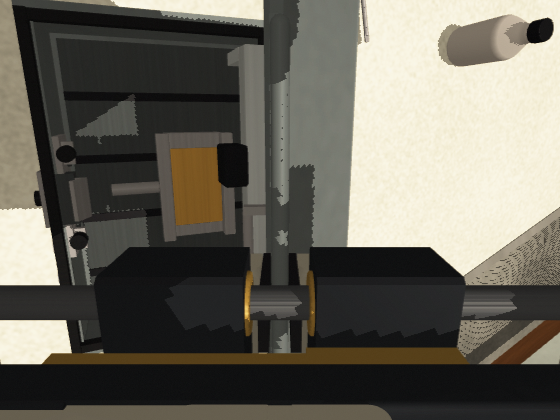

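```bash
python3 arc.py 1.2 1.2 .6 .6 16 .336 .102
```

```text
[-0.0037,-0.0080,-0.0035,0.0340,-0.0158,0,0],[-0.0037,-0.0079,-0.0039,0.0340,-0.0158,0,0],[-0.0036,-0.0077,-0.0042,0.0340,-0.0158,0,0],[-0.0035,-0.0076,-0.0045,0.0340,-0.0158,0,0],[-0.0035,-0.0074,-0.0048,0.0340,-0.0158,0,0],[-0.0034,-0.0072,-0.0051,0.0340,-0.0158,0,0],[-0.0033,-0.0071,-0.0054,0.0340,-0.0158,0,0],[-0.0032,-0.0069,-0.0057,0.0340,-0.0158,0,0],[-0.0031,-0.0067,-0.0060,0.0340,-0.0158,0,0],[-0.0030,-0.0065,-0.0062,0.0340,-0.0158,0,0],[-0.0029,-0.0063,-0.0065,0.0340,-0.0158,0,0],[-0.0028,-0.0060,-0.0068,0.0340,-0.0158,0,0],[-0.0027,-0.0058,-0.0070,0.0340,-0.0158,0,0],[-0.0026,-0.0056,-0.0072,0.0340,-0.0158,0,0],[-0.0025,-0.0053,-0.0075,0.0340,-0.0158,0,0],[-0.0024,-0.0050,-0.0077,0.0340,-0.0158,0,0],
end TCP X 0.1283 z 0.2465
```

```bash
python3 -m jog '[[[0.0002,0.0003,-0.001,0,0,0,0],[-0.0037,-0.008,-0.0035,0.034,-0.0158,0,0],[-0.0037,-0.0079,-0.0039,0.034,-0.0158,0,0],[-0.0036,-0.0077,-0.0042,0.034,-0.0158,0,0],[-0.0035,-0.0076,-0.0045,0.034,-0.0158,0,0]]]' && python3 st.py 5 && python3 -m jog '[[[-0.0035,-0.0074,-0.0048,0.034,-0.0158,0,0],[-0.0034,-0.0072,-0.0051,0.034,-0.0158,0,0],[-0.0033,-0.0071,-0.0054,0.034,-0.0158,0,0],[-0.0032,-0.0069,-0.0057,0.034,-0.0158,0,0],[0,0,0,0,0,0,0]]]' && python3 st.py 5 wrist top
```

```text
t: 7.68
eef_pos: [0.5433, -0.0185, 0.327]
ee_rot: [3.139, -0.522, 1.135]
force: [-6.5, -0.9, 6.8]
width: 0.0075
t 7.675 TCP X 0.2128 U 0.5002 z 0.3270 th 1.049 zU 0.002 xU -0.000 F X -3.6 U -5.5 Z 6.8 M [-0.81  2.29  0.98] w 0.0075 bead X 0.2213 z 0.3123 q [-0.02  0.05 -0.11 -0.51 -1.22 -1.86] pos [ 0.5433 -0.0185  0.327 ] rot [ 3.1393 -0.5216  1.1349]
t: 8.3
eef_pos: [0.5289, -0.0493, 0.3049]
ee_rot: [-3.141, -0.668, 1.132]
force: [-8.4, -8.3, 5.9]
width: 0.008
t 8.3 TCP X 0.1789 U 0.5002 z 0.3049 th 0.903 zU 0.001 xU 0.002 F X -11.1 U -4.1 Z 5.9 M [-3.01  3.09  1.23] w 0.0080 bead X 0.1894 z 0.2915 q [-0.21  0.09 -0.13 -0.69 -1.27 -1.61] pos [ 0.5289 -0.0493  0.3049] rot [-3.1411 -0.6678  1.1318]
```

View pics/wrist5.png

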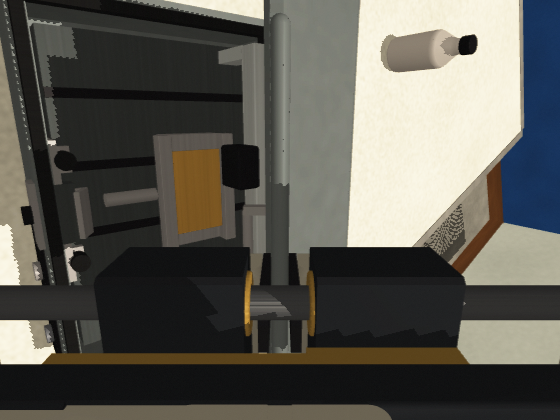

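```bash
python3 -m jog '[[[-0.0011,-0.0008,0.0016,0,0,0,0],[0,0,0,0,0,0,0]]]' && python3 st.py 6;  python3 arc.py .92 .9 .58 .56 10 .332 .099 .019
```

```text
t: 8.65
eef_pos: [0.5291, -0.0486, 0.3056]
ee_rot: [-3.141, -0.669, 1.132]
force: [0.8, -4.3, -4.5]
width: 0.0077
t 8.65 TCP X 0.1796 U 0.5001 z 0.3056 th 0.902 zU 0.001 xU 0.002 F X -3.5 U 2.6 Z -4.5 M [-4.27  1.31 -0.44] w 0.0077 bead X 0.1901 z 0.2922 q [-0.21  0.08 -0.13 -0.69 -1.27 -1.61] pos [ 0.5291 -0.0486  0.3056] rot [-3.1412 -0.6689  1.1315]
[-0.0029,-0.0062,-0.0053,0.0308,-0.0144,0,0],[-0.0028,-0.0060,-0.0056,0.0308,-0.0144,0,0],[-0.0027,-0.0059,-0.0058,0.0308,-0.0144,0,0],[-0.0026,-0.0057,-0.0060,0.0308,-0.0144,0,0],[-0.0026,-0.0055,-0.0062,0.0308,-0.0144,0,0],[-0.0025,-0.0053,-0.0064,0.0308,-0.0144,0,0],[-0.0024,-0.0051,-0.0066,0.0308,-0.0144,0,0],[-0.0023,-0.0049,-0.0068,0.0308,-0.0144,0,0],[-0.0022,-0.0047,-0.0070,0.0308,-0.0144,0,0],[-0.0021,-0.0045,-0.0071,0.0308,-0.0144,0,0],
end TCP X 0.1196 z 0.2401
```

```bash
python3 -m jog '[[[-0.0029,-0.0062,-0.0053,0.0308,-0.0144,0,0],[-0.0028,-0.006,-0.0056,0.0308,-0.0144,0,0],[-0.0027,-0.0059,-0.0058,0.0308,-0.0144,0,0],[-0.0026,-0.0057,-0.006,0.0308,-0.0144,0,0],[-0.0026,-0.0055,-0.0062,0.0308,-0.0144,0,0],[0,0,0,0,0,0,0]]]' && python3 st.py 6
```

```text
t: 9.4
eef_pos: [0.515, -0.0786, 0.276]
ee_rot: [-3.138, -0.839, 1.128]
force: [-2.9, -4.6, -6.5]
width: 0.0071
t 9.4 TCP X 0.1464 U 0.5000 z 0.2760 th 0.732 zU 0.001 xU 0.004 F X -5.3 U -0.7 Z -6.5 M [-4.74  2.3   0.16] w 0.0071 bead X 0.1591 z 0.2646 q [-0.42  0.17 -0.14 -0.87 -1.35 -1.35] pos [ 0.515  -0.0786  0.276 ] rot [-3.138  -0.8392  1.1285]
```

```bash
python3 -m jog '[[[-0.0025,-0.0053,-0.0064,0.0308,-0.0144,0,0],[-0.0024,-0.0051,-0.0066,0.0308,-0.0144,0,0],[-0.0023,-0.0049,-0.0068,0.0308,-0.0144,0,0],[-0.0022,-0.0047,-0.007,0.0308,-0.0144,0,0],[-0.0021,-0.0045,-0.0071,0.0308,-0.0144,0,0],[0,0,0,0,0,0,0]]]' && python3 st.py 6 top side;  python3 arc.py .58 .56 .22 .46 12 .332 .099 .019
```

```text
t: 10.15
eef_pos: [0.5033, -0.1034, 0.2415]
ee_rot: [-3.135, -1.008, 1.126]
force: [-3.6, -5.1, -6.0]
width: 0.0075
t 10.15 TCP X 0.1190 U 0.4998 z 0.2415 th 0.562 zU 0.001 xU 0.004 F X -6.1 U -1.1 Z -6.0 M [-5.43  2.84  0.58] w 0.0075 bead X 0.1334 z 0.2324 q [-0.59  0.29 -0.16 -1.   -1.45 -1.12] pos [ 0.5033 -0.1034  0.2415] rot [-3.1355 -1.0084  1.1263]
[-0.0017,-0.0036,-0.0061,0.0076,-0.0035,0,0],[-0.0016,-0.0034,-0.0062,0.0076,-0.0035,0,0],[-0.0015,-0.0032,-0.0063,0.0076,-0.0035,0,0],[-0.0014,-0.0031,-0.0064,0.0076,-0.0035,0,0],[-0.0013,-0.0029,-0.0065,0.0076,-0.0035,0,0],[-0.0013,-0.0027,-0.0066,0.0076,-0.0035,0,0],[-0.0012,-0.0025,-0.0067,0.0076,-0.0035,0,0],[-0.0011,-0.0023,-0.0068,0.0076,-0.0035,0,0],[-0.0010,-0.0022,-0.0068,0.0076,-0.0035,0,0],[-0.0009,-0.0020,-0.0069,0.0076,-0.0035,0,0],[-0.0008,-0.0018,-0.0070,0.0076,-0.0035,0,0],[-0.0008,-0.0016,-0.0070,0.0076,-0.0035,0,0],
end TCP X 0.0851 z 0.1609
```

View pics/side6.png

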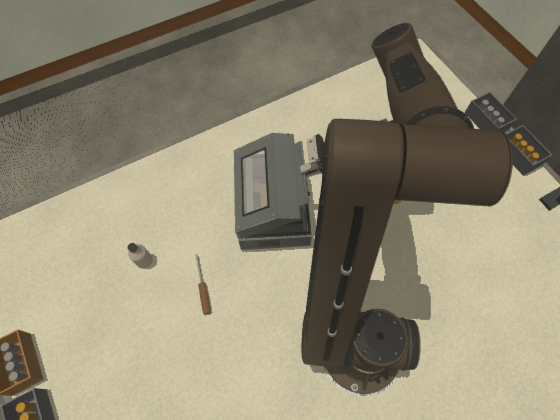

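View pics/top6.png

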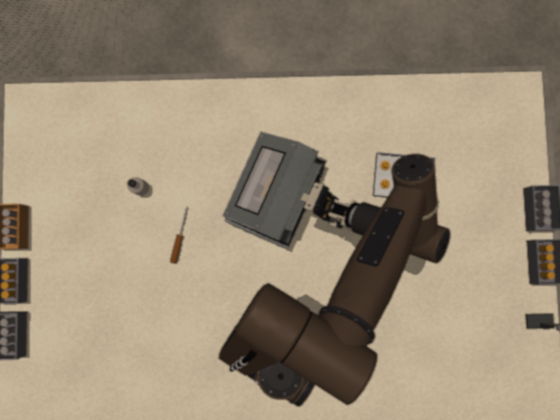

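```bash
python3 -m jog '[[[-0.0017,-0.0036,-0.0061,0.0076,-0.0035,0,0],[-0.0016,-0.0034,-0.0062,0.0076,-0.0035,0,0],[-0.0015,-0.0032,-0.0063,0.0076,-0.0035,0,0],[-0.0014,-0.0031,-0.0064,0.0076,-0.0035,0,0],[-0.0013,-0.0029,-0.0065,0.0076,-0.0035,0,0],[-0.0013,-0.0027,-0.0066,0.0076,-0.0035,0,0],[0,0,0,0,0,0,0]]]' && python3 st.py 7
```

```text
t: 11.12
eef_pos: [0.4947, -0.1217, 0.2034]
ee_rot: [-3.136, -1.059, 1.127]
force: [-4.8, -3.4, -7.5]
width: 0.0077
t 11.125 TCP X 0.0988 U 0.4998 z 0.2034 th 0.512 zU 0.001 xU 0.004 F X -5.1 U -2.9 Z -7.5 M [-5.79  3.    0.6 ] w 0.0077 bead X 0.1136 z 0.1951 q [-0.65  0.38 -0.17 -1.03 -1.47 -1.  ] pos [ 0.4947 -0.1217  0.2034] rot [-3.1355 -1.0587  1.1267]
```

```bash
python3 -m jog '[[[-0.0012,-0.0025,-0.0067,0.0076,-0.0035,0,0],[-0.0011,-0.0023,-0.0068,0.0076,-0.0035,0,0],[-0.001,-0.0022,-0.0068,0.0076,-0.0035,0,0],[-0.0009,-0.002,-0.0069,0.0076,-0.0035,0,0],[-0.0008,-0.0018,-0.007,0.0076,-0.0035,0,0],[-0.0008,-0.0016,-0.007,0.0076,-0.0035,0,0],[0,0,0,0,0,0,0]]]' && python3 st.py 7;  python3 arc.py .22 .46 .06 .46 12 .332 .099 .019
```

```text
t: 12.0
eef_pos: [0.489, -0.1339, 0.1619]
ee_rot: [-3.134, -1.109, 1.125]
force: [-3.8, -2.0, -10.3]
width: 0.0075
t 12.0 TCP X 0.0853 U 0.4997 z 0.1619 th 0.461 zU 0.001 xU 0.004 F X -3.4 U -2.6 Z -10.3 M [-6.27  3.25  0.75] w 0.0075 bead X 0.1005 z 0.1544 q [-0.7   0.48 -0.18 -1.05 -1.48 -0.88] pos [ 0.489  -0.1339  0.1619] rot [-3.1337 -1.1093  1.1247]
[-0.0003,-0.0006,-0.0031,-0.0000,0.0000,0,0],[-0.0003,-0.0006,-0.0031,-0.0000,0.0000,0,0],[-0.0003,-0.0006,-0.0031,-0.0000,0.0000,0,0],[-0.0002,-0.0005,-0.0031,-0.0000,0.0000,0,0],[-0.0002,-0.0005,-0.0031,-0.0000,0.0000,0,0],[-0.0002,-0.0004,-0.0031,-0.0000,0.0000,0,0],[-0.0002,-0.0004,-0.0031,-0.0000,0.0000,0,0],[-0.0002,-0.0004,-0.0031,-0.0000,0.0000,0,0],[-0.0002,-0.0003,-0.0031,-0.0000,0.0000,0,0],[-0.0001,-0.0003,-0.0031,-0.0000,0.0000,0,0],[-0.0001,-0.0003,-0.0031,-0.0000,0.0000,0,0],[-0.0001,-0.0002,-0.0031,-0.0000,0.0000,0,0],
end TCP X 0.0795 z 0.1236
```

```bash
python3 -m jog '[[[-0.0003,-0.0006,-0.0031,0,0,0,0],[-0.0003,-0.0006,-0.0031,0,0,0,0],[-0.0003,-0.0006,-0.0031,0,0,0,0],[-0.0002,-0.0005,-0.0031,0,0,0,0],[-0.0002,-0.0005,-0.0031,0,0,0,0],[-0.0002,-0.0004,-0.0031,0,0,0,0]]]' && python3 st.py 7 &&  python3 -m jog '[[[-0.0002,-0.0004,-0.0031,0,0,0,0],[-0.0002,-0.0004,-0.0031,0,0,0,0],[-0.0002,-0.0003,-0.0031,0,0,0,0],[0,0,0,0,0,0,0]]]' && python3 st.py 8 top side wrist
```

```text
t: 12.75
eef_pos: [0.4877, -0.1367, 0.1448]
ee_rot: [-3.138, -1.11, 1.13]
force: [-3.6, -4.4, -5.1]
width: 0.0075
t 12.75 TCP X 0.0822 U 0.4997 z 0.1448 th 0.461 zU 0.001 xU 0.002 F X -5.5 U -1.4 Z -5.1 M [-4.91  2.79  0.95] w 0.0075 bead X 0.0974 z 0.1372 q [-0.7   0.51 -0.18 -1.05 -1.47 -0.85] pos [ 0.4877 -0.1367  0.1448] rot [-3.138  -1.11    1.1296]
t: 13.25
eef_pos: [0.4872, -0.1377, 0.1354]
ee_rot: [-3.137, -1.11, 1.129]
force: [-3.2, -1.7, -7.6]
width: 0.0074
t 13.25 TCP X 0.0811 U 0.4997 z 0.1354 th 0.461 zU 0.001 xU 0.002 F X -2.9 U -2.2 Z -7.6 M [-5.24  2.86  0.87] w 0.0074 bead X 0.0963 z 0.1279 q [-0.7   0.52 -0.19 -1.05 -1.46 -0.83] pos [ 0.4872 -0.1377  0.1354] rot [-3.1375 -1.1102  1.1289]
```

View pics/side8.png

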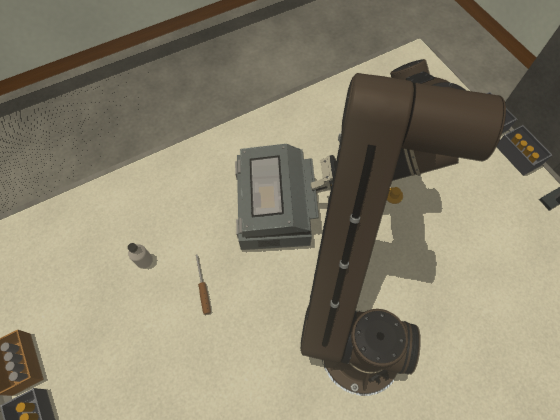

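View pics/wrist8.png

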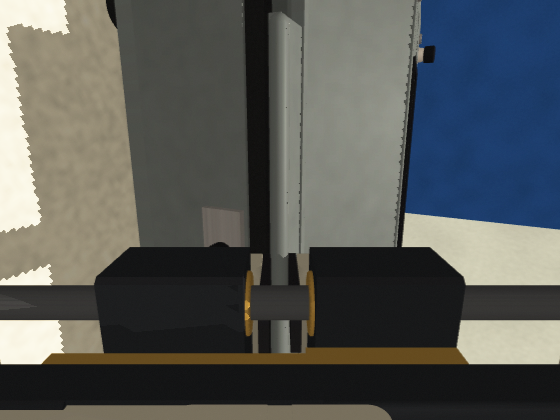

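```bash
python3 -m jog '[[[-0.0001,-0.0003,-0.003,0,0,0,0],[-0.0001,-0.0003,-0.003,0,0,0,0],[-0.0001,-0.0002,-0.003,0,0,0,0],[0,0,0,0,0,0,0]]]' && python3 st.py 9 &&  python3 -m jog '[[[-0.0001,-0.0001,-0.002,0,0,0,0],[0,0,0,0,0,0,0]]]' && python3 st.py 9
```

```text
t: 13.9
eef_pos: [0.4869, -0.1384, 0.127]
ee_rot: [-3.138, -1.111, 1.129]
force: [-3.8, -2.5, -5.8]
width: 0.0074
t 13.9 TCP X 0.0803 U 0.4997 z 0.1270 th 0.460 zU 0.001 xU 0.002 F X -3.9 U -2.4 Z -5.8 M [-4.88  2.81  0.99] w 0.0074 bead X 0.0956 z 0.1194 q [-0.71  0.54 -0.19 -1.06 -1.45 -0.82] pos [ 0.4869 -0.1384  0.127 ] rot [-3.1381 -1.1109  1.1293]
t: 14.15
eef_pos: [0.4868, -0.1385, 0.1249]
ee_rot: [-3.138, -1.111, 1.129]
force: [-3.6, -2.0, -6.0]
width: 0.0073
t 14.15 TCP X 0.0802 U 0.4997 z 0.1249 th 0.460 zU 0.001 xU 0.002 F X -3.4 U -2.4 Z -6.0 M [-4.96  2.77  0.96] w 0.0073 bead X 0.0954 z 0.1174 q [-0.71  0.54 -0.19 -1.06 -1.45 -0.81] pos [ 0.4868 -0.1385  0.1249] rot [-3.1381 -1.1108  1.1291]
```

```bash
for i in 1; do python3 -m jog '[[[-0.0001,-0.0001,-0.002,0,0,0,0],[0,0,-0.001,0,0,0,0],[0,0,0,0,0,0,0]]]' && python3 st.py 9 &&  python3 -m jog '[[[-0.0001,-0.0001,-0.002,0,0,0,0],[0,0,0,0,0,0,0]]]' && python3 st.py 9; done
```

```text
t: 14.52
eef_pos: [0.4868, -0.1386, 0.1218]
ee_rot: [-3.138, -1.111, 1.129]
force: [-4.0, -3.2, -7.2]
width: 0.0075
t 14.525 TCP X 0.0801 U 0.4997 z 0.1218 th 0.460 zU 0.001 xU 0.003 F X -4.6 U -2.3 Z -7.2 M [-5.17  2.8   0.86] w 0.0075 bead X 0.0953 z 0.1142 q [-0.71  0.55 -0.19 -1.06 -1.45 -0.81] pos [ 0.4868 -0.1386  0.1218] rot [-3.1377 -1.1106  1.1286]
t: 14.78
eef_pos: [0.4868, -0.1387, 0.1212]
ee_rot: [-3.141, -1.112, 1.132]
force: [-5.1, -3.8, 1.9]
width: 0.0074
t 14.775 TCP X 0.0801 U 0.4997 z 0.1212 th 0.458 zU 0.001 xU 0.001 F X -5.5 U -3.0 Z 1.9 M [-2.74  1.85  1.08] w 0.0074 bead X 0.0953 z 0.1136 q [-0.71  0.55 -0.19 -1.06 -1.45 -0.8 ] pos [ 0.4868 -0.1387  0.1212] rot [-3.1406 -1.1124  1.1321]
```

```bash
python3 -m jog '[[[0,0,0,0,0,0,0.12],[0,0,0,0,0,0,0.3],[0,0,0,0,0,0,0.3],[0,0,0,0,0,0,0.3]]]' && python3 st.py 9 wrist side
```

```text
t: 15.28
eef_pos: [0.4868, -0.1385, 0.1201]
ee_rot: [-3.138, -1.111, 1.129]
force: [-0.9, -0.5, 0.0]
width: 0.0257
t 15.275 TCP X 0.0802 U 0.4998 z 0.1201 th 0.460 zU 0.001 xU 0.002 F X -0.8 U -0.6 Z 0.0 M [-2.78  1.25  0.06] w 0.0257 bead X 0.0954 z 0.1125 q [-0.71  0.55 -0.19 -1.06 -1.45 -0.8 ] pos [ 0.4868 -0.1385  0.1201] rot [-3.1384 -1.1111  1.1292]
```

View pics/wrist9.png

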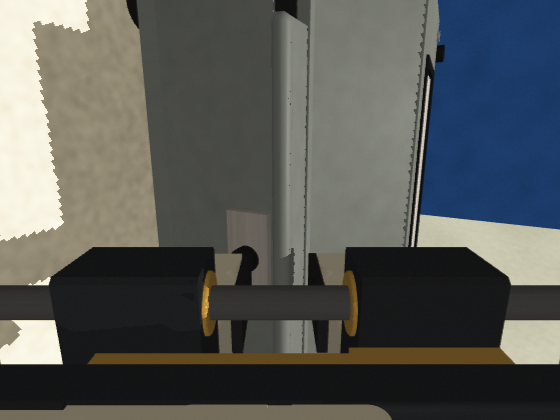

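```bash
python3 -m jog '[[[-0.0042,-0.0091,0.005,0,0,0,0.3],[-0.0042,-0.0091,0.005,0,0,0,0.3],[-0.0042,-0.0091,0.005,0,0,0,0.3],[-0.0042,-0.0091,0.005,0,0,0,0.3],[0,0,0,0,0,0,0.3]]]' && python3 st.py 10 top side
```

```text
t: 16.0
eef_pos: [0.4697, -0.1761, 0.1404]
ee_rot: [-3.14, -1.11, 1.13]
force: [-0.0, -0.0, 0.1]
width: 0.0262
t 16.0 TCP X 0.0389 U 0.5001 z 0.1404 th 0.460 zU 0.003 xU 0.002 F X -0.1 U -0.0 Z 0.1 M [-2.82  1.25 -0.04] w 0.0262 bead X 0.0542 z 0.1328 q [-0.77  0.53 -0.15 -1.02 -1.51 -0.83] pos [ 0.4697 -0.1761  0.1404] rot [-3.14   -1.1103  1.1297]
```

View pics/top10.png

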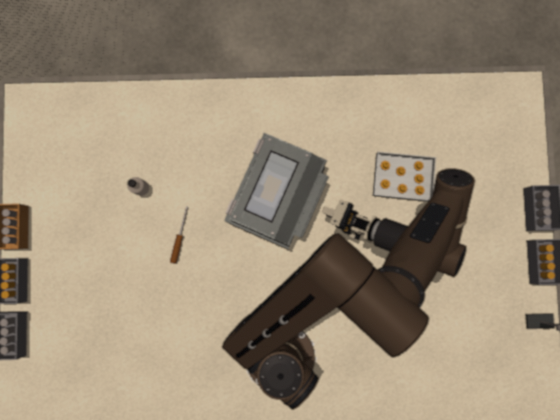

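View pics/side10.png

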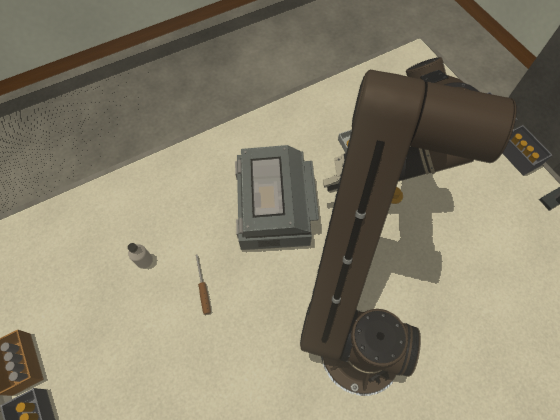

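```bash
python3 -m jog '[[[0.0005,0.001,0.008,-0.0816,0.038,0,0.2],[0.0015,0.0033,0.008,-0.0816,0.038,0,0.1],[0.0021,0.0045,0.006,-0.0816,0.038,0,0],[0.0021,0.0045,0.006,-0.0816,0.038,0,0],[0.0021,0.0045,0.005,-0.0816,0.038,0,0],[0.0021,0.0045,0.004,-0.0816,0.038,0,0],[0.0025,0.0054,0,-0.0816,0.038,0,0],[0.0025,0.0054,0,-0.0816,0.038,0,0],[0.0025,0.0054,0,-0.0816,0.038,0,0],[0.0025,0.0054,0,-0.0816,0.038,0,0],[0.0025,0.0054,0,-0.0816,0.038,0,0],[0,0,0,0,0,0,0]]]' && python3 st.py 11 wrist top
```

```text
t: 17.6
eef_pos: [0.4926, -0.124, 0.1766]
ee_rot: [3.141, -0.12, 1.136]
force: [-0.0, -0.4, -0.4]
width: 0.0006
t 17.6 TCP X 0.0959 U 0.4989 z 0.1766 th 1.451 zU 0.001 xU -0.002 F X -0.3 U 0.1 Z -0.4 M [-0.38  0.13 -0.  ] w 0.0006 bead X 0.0979 z 0.1598 q [ 0.06  0.14 -0.42 -0.13 -0.96 -1.99] pos [ 0.4926 -0.124   0.1766] rot [ 3.1408 -0.12    1.1361]
```

View pics/wrist11.png

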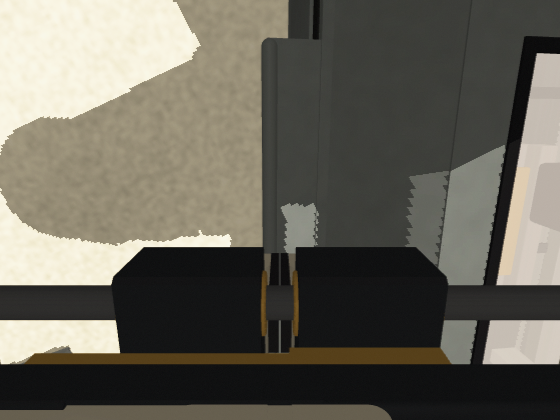

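```bash
python3 -m jog '[[[0,0,-0.008,0,0,0,0],[0,0,-0.01,0,0,0,0],[0,0,-0.008,0,0,0,0],[0,0,-0.003,0,0,0,0],[0,0,0,0,0,0,0]]]' 15 && python3 st.py 12 && python3 -m jog '[[[0,0,-0.0015,0,0,0,0],[0,0,-0.0015,0,0,0,0],[0,0,0,0,0,0,0]]]' && python3 st.py 12
```

```text
t: 18.32
eef_pos: [0.4926, -0.1259, 0.1476]
ee_rot: [3.141, -0.12, 1.132]
force: [0.4, -0.2, 0.1]
width: 0.0002
t 18.325 TCP X 0.0941 U 0.4997 z 0.1476 th 1.450 zU 0.001 xU 0.003 F X -0.0 U 0.4 Z 0.1 M [-0.44  0.15 -0.02] w 0.0002 bead X 0.0961 z 0.1308 q [ 0.06  0.17 -0.45 -0.14 -0.89 -1.98] pos [ 0.4926 -0.1259  0.1476] rot [ 3.1407 -0.1204  1.1319]
t: 18.7
eef_pos: [0.4927, -0.1257, 0.145]
ee_rot: [3.14, -0.121, 1.132]
force: [0.4, -0.5, -0.3]
width: 0.0007
t 18.7 TCP X 0.0943 U 0.4997 z 0.1450 th 1.450 zU 0.002 xU 0.002 F X -0.3 U 0.6 Z -0.3 M [-0.46  0.16 -0.04] w 0.0007 bead X 0.0963 z 0.1281 q [ 0.06  0.18 -0.46 -0.14 -0.88 -1.98] pos [ 0.4927 -0.1257  0.145 ] rot [ 3.1401 -0.1207  1.1322]
```

```bash
for i in 1 2; do python3 -m jog '[[[0,0,-0.0015,0,0,0,0],[0,0,-0.001,0,0,0,0]]]' | grep -A0 -E 'force|eef' ; done
```

```text
eef_pos: [0.4927, -0.1258, 0.1424]
--
force: [-0.6, 0.3, 0.4]
eef_pos: [0.4928, -0.1258, 0.1405]
--
force: [-2.7, 0.5, 7.7]
```

```bash
for i in 1 2 3; do python3 -m jog '[[[0,0,-0.0005,0,0,0,0],[0,0,-0.0005,0,0,0,0]]]' | grep -E 'force|eef' ; done
```

```text
eef_pos: [0.4928, -0.1259, 0.1397]
force: [-3.5, 0.5, 8.8]
eef_pos: [0.4928, -0.1259, 0.1388]
force: [-3.6, 0.2, 9.2]
eef_pos: [0.4927, -0.126, 0.1378]
force: [-3.8, -0.4, 9.1]
```

```bash
for i in 1 2 3 4; do python3 -m jog '[[[0,0,-0.0005,0,0,0,0]]]' | grep -E 'force|eef' ; done
```

```text
eef_pos: [0.4928, -0.126, 0.1373]
force: [-4.1, 0.7, 9.1]
eef_pos: [0.4927, -0.126, 0.1369]
force: [-4.2, 0.7, 10.1]
eef_pos: [0.4927, -0.126, 0.1363]
force: [-4.0, -0.5, 10.3]
eef_pos: [0.4927, -0.126, 0.1359]
force: [-5.2, 0.2, 11.6]
```

```bash
for i in 1 2 3 4; do python3 -m jog '[[[0,0,-0.0005,0,0,0,0]]]' | grep -E 'force|eef' ; done
```

```text
eef_pos: [0.4927, -0.126, 0.1355]
force: [-3.7, -0.6, 11.9]
eef_pos: [0.4927, -0.1261, 0.1351]
force: [-5.2, -0.8, 11.6]
eef_pos: [0.4927, -0.1261, 0.1346]
force: [-6.3, -0.3, 15.6]
eef_pos: [0.4928, -0.1261, 0.1345]
force: [-6.2, 0.3, 18.7]
```

```bash
python3 -m jog '[[[0,0,0,0,0,0,0]]]' | grep -E 'force|eef'; python3 st.py 13 wrist side
python3 - <<'E'
import cv2
a=cv2.imread('pics/side13.png')[130:260,220:340];b=cv2.imread('pics/side10.png')[130:260,220:340]
cv2.imwrite('pics/cmp13.png',cv2.resize(cv2.hconcat([b,a]),None,fx=3.3,fy=3.3,interpolation=cv2.INTER_NEAREST))
E
```

```text
eef_pos: [0.4927, -0.1261, 0.1346]
force: [-6.6, -0.1, 15.6]
t 21.075 TCP X 0.0939 U 0.4999 z 0.1346 th 1.450 zU 0.003 xU 0.001 F X -2.9 U -6.0 Z 15.6 M [0.55 2.29 0.29] w 0.0003 bead X 0.0960 z 0.1177 q [ 0.05  0.19 -0.47 -0.14 -0.86 -1.98] pos [ 0.4927 -0.1261  0.1346] rot [ 3.1392 -0.1204  1.133 ]
```

View pics/wrist13.png

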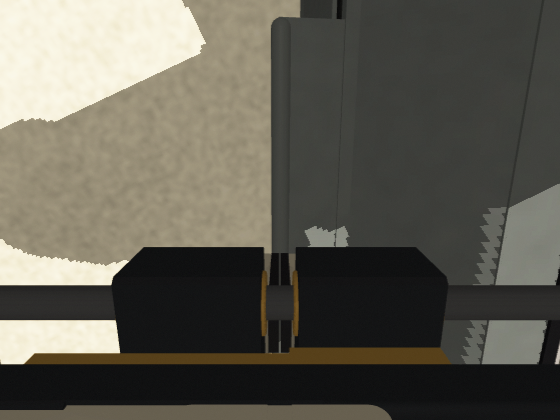

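View pics/cmp13.png

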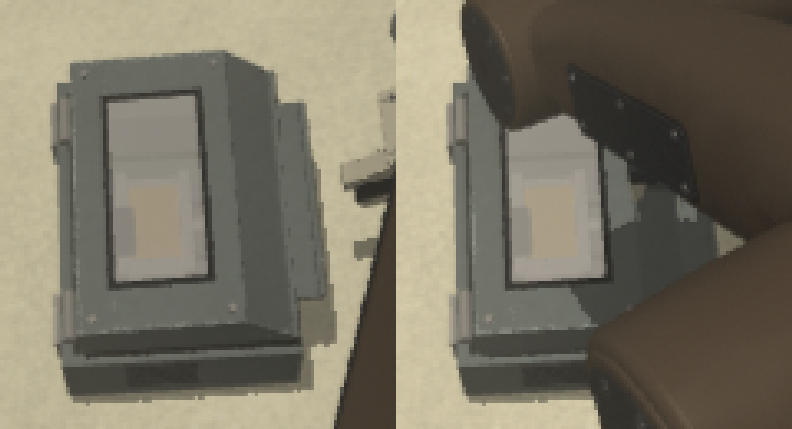

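```bash
for i in 1 2; do python3 -m jog '[[[0,0,0.001,0,0,0,0]]]' | grep -E 'force|eef' ; done;  for i in 1 2 3; do python3 -m jog '[[[0,0,0.0005,0,0,0,0]]]' | grep -E 'force|eef' ; done
```

```text
eef_pos: [0.4927, -0.1261, 0.135]
force: [-3.7, -0.5, 8.3]
eef_pos: [0.4927, -0.126, 0.1358]
force: [-3.0, -0.2, 7.6]
eef_pos: [0.4927, -0.126, 0.1362]
force: [-3.0, -0.5, 5.1]
eef_pos: [0.4927, -0.126, 0.1363]
force: [-1.6, -1.6, 2.9]
eef_pos: [0.4927, -0.1259, 0.1365]
force: [0.3, -0.2, 1.0]
```

```bash
python3 -m jog '[[[0,0,0.004,0,0,0,0],[0,0,0.008,0,0,0,0],[0,0,0.012,0,0,0,0],[0,0,0.016,0,0,0,0],[-0.004,-0.009,0.016,0,0,0,0],[-0.008,-0.018,0.016,0,0,0,0],[-0.01,-0.022,0.016,0,0,0,0],[-0.01,-0.022,0.016,0,0,0,0],[-0.01,-0.022,0.01,0,0,0,0],[-0.01,-0.022,0.01,0,0,0,0],[0,0,0,0,0,0,0]]]' && python3 st.py 14 side top wrist
python3 - <<'E'
import cv2
a=cv2.imread('pics/side14.png')[130:260,220:340];b=cv2.imread('pics/side10.png')[130:260,220:340]
cv2.imwrite('pics/cmp14.png',cv2.resize(cv2.hconcat([b,a]),None,fx=3.3,fy=3.3,interpolation=cv2.INTER_NEAREST))
E
```

```text
t: 23.18
eef_pos: [0.4407, -0.242, 0.2623]
ee_rot: [3.138, -0.121, 1.131]
force: [1.0, -0.3, 0.0]
width: 0.0007
t 23.175 TCP X -0.0331 U 0.5016 z 0.2623 th 1.450 zU 0.004 xU 0.004 F X 0.1 U 1.1 Z 0.0 M [-0.42  0.12 -0.02] w 0.0007 bead X -0.0310 z 0.2454 q [-0.2   0.07 -0.29 -0.13 -1.18 -1.76] pos [ 0.4407 -0.242   0.2623] rot [ 3.1376 -0.1208  1.1306]
```

View pics/cmp14.png

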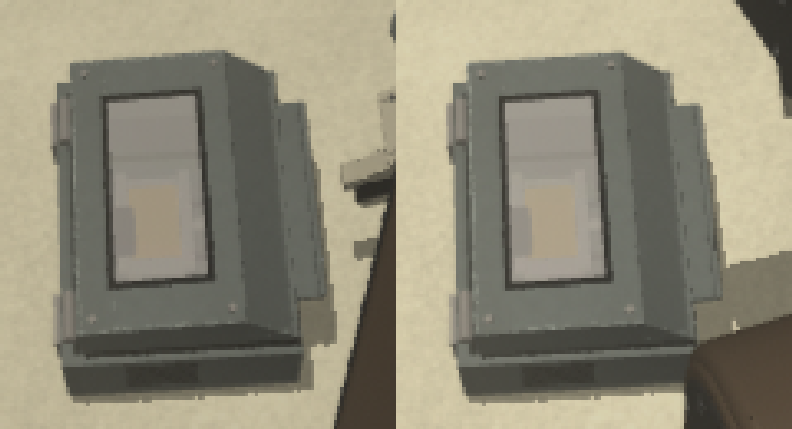

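View pics/wrist14.png

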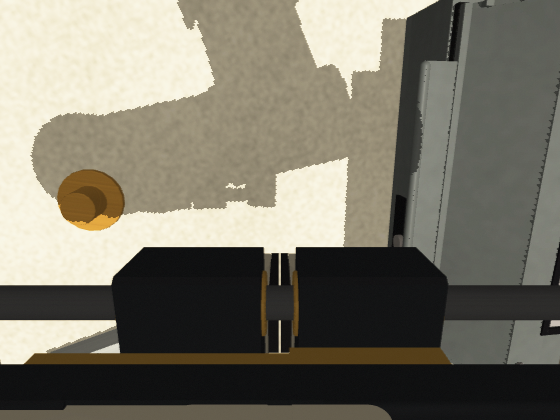

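View pics/top14.png

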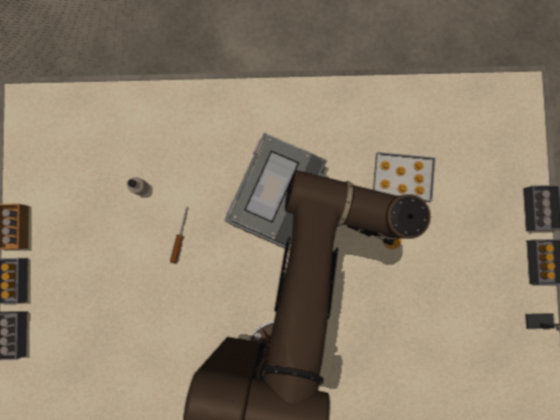

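```bash
python3 -m jog '[[[0.0104,0.0232,-0.014,0,0,0,0],[0.0104,0.0232,-0.014,0,0,0,0],[0.0104,0.0232,-0.014,0,0,0,0],[0.0104,0.0232,-0.014,0,0,0,0],[0.0104,0.0232,-0.014,0,0,0,0],[0,0,-0.014,0,0,0,0],[0,0,-0.014,0,0,0,0],[0,0,-0.014,0,0,0,0],[0,0,-0.006,0,0,0,0],[0,0,0,0,0,0,0]]]' | grep -E 'force|eef' ; for i in 1 2 3; do python3 -m jog '[[[0,0,-0.001,0,0,0,0]]]' | grep -E 'force|eef' ; done
```

```text
eef_pos: [0.4925, -0.1252, 0.1421]
force: [-0.1, 0.3, -0.2]
eef_pos: [0.4931, -0.125, 0.1419]
force: [-0.3, 0.9, 0.2]
eef_pos: [0.493, -0.1249, 0.1409]
force: [-0.2, -0.4, 0.7]
eef_pos: [0.4929, -0.1248, 0.1397]
force: [0.4, 1.0, 0.6]
```

```bash
for i in 1 2 3 4 5; do python3 -m jog '[[[0,0,-0.0008,0,0,0,0]]]' | grep -E 'force|eef' ; done
```

```text
eef_pos: [0.4928, -0.1248, 0.1387]
force: [0.3, -0.1, 0.3]
eef_pos: [0.4928, -0.1247, 0.1379]
force: [0.2, -0.6, 0.1]
eef_pos: [0.4927, -0.1248, 0.137]
force: [-1.0, 0.3, 0.4]
eef_pos: [0.4928, -0.1248, 0.1364]
force: [-2.2, 0.4, 5.5]
eef_pos: [0.4928, -0.1248, 0.1361]
force: [-3.6, 1.6, 10.7]
```

```bash
for i in 1 2 3 ; do python3 -m jog '[[[0,0,-0.0005,0,0,0,0]]]' | grep -E 'force|eef' ; done
```

```text
eef_pos: [0.4929, -0.1248, 0.136]
force: [-4.2, 2.0, 11.0]
eef_pos: [0.4929, -0.1248, 0.1356]
force: [-4.4, 0.9, 11.2]
eef_pos: [0.4928, -0.1249, 0.1351]
force: [-5.0, 1.2, 12.8]
```

```bash
for i in 1 2 3 4; do python3 -m jog '[[[0,0,-0.0003,0,0,0,0]]]' | grep -E 'force|eef' ; done
```

```text
eef_pos: [0.4928, -0.1249, 0.1349]
force: [-4.5, 1.4, 12.8]
eef_pos: [0.4928, -0.1249, 0.1348]
force: [-5.7, 2.2, 16.8]
eef_pos: [0.4929, -0.1249, 0.1347]
force: [-7.3, 2.2, 18.2]
eef_pos: [0.4929, -0.1249, 0.1347]
force: [-8.4, 1.8, 20.6]
```

```bash
python3 -m jog '[[[0,0,0.001,0,0,0,0],[0,0,0.002,0,0,0,0],[0,0,0.005,0,0,0,0],[0,0,0.008,0,0,0,0],[0,0,0.012,0,0,0,0],[0,0,0.016,0,0,0,0],[-0.004,-0.009,0.016,0,0,0,0],[-0.008,-0.018,0.016,0,0,0,0],[-0.01,-0.022,0.016,0,0,0,0],[-0.01,-0.022,0.016,0,0,0,0],[-0.008,-0.018,0.01,0,0,0,0],[0,0,0,0,0,0,0],[0,0,0,0,0,0,0],[0,0,0,0,0,0,0]]]' && python3 st.py 15 side wrist
python3 - <<'E'
import cv2
a=cv2.imread('pics/side15.png')[130:260,220:340];b=cv2.imread('pics/side14.png')[130:260,220:340]
cv2.imwrite('pics/cmp15.png',cv2.resize(cv2.hconcat([b,a]),None,fx=3.3,fy=3.3,interpolation=cv2.INTER_NEAREST))
E
```

```text
t: 28.2
eef_pos: [0.4527, -0.2132, 0.2505]
ee_rot: [3.141, -0.121, 1.133]
force: [-0.5, -0.0, 0.2]
width: 0.0006
t 28.2 TCP X -0.0019 U 0.5004 z 0.2505 th 1.450 zU 0.001 xU 0.002 F X -0.3 U -0.5 Z 0.2 M [-0.39  0.15 -0.04] w 0.0006 bead X 0.0001 z 0.2336 q [-0.14  0.07 -0.31 -0.13 -1.15 -1.82] pos [ 0.4527 -0.2132  0.2505] rot [ 3.1407 -0.1206  1.1326]
```

View pics/cmp15.png

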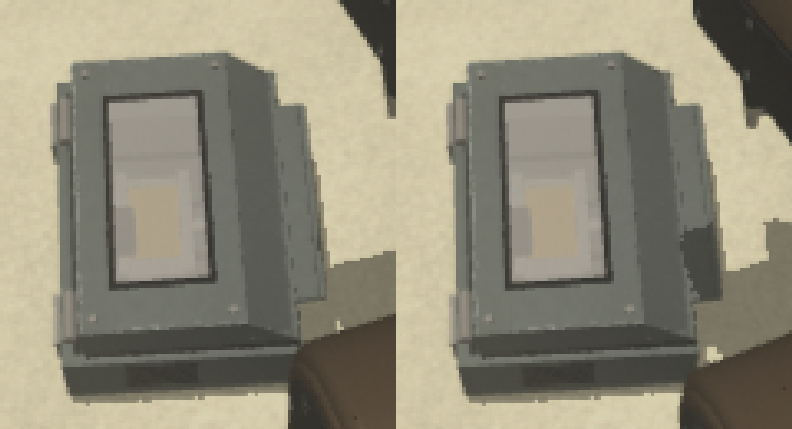

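View pics/wrist15.png

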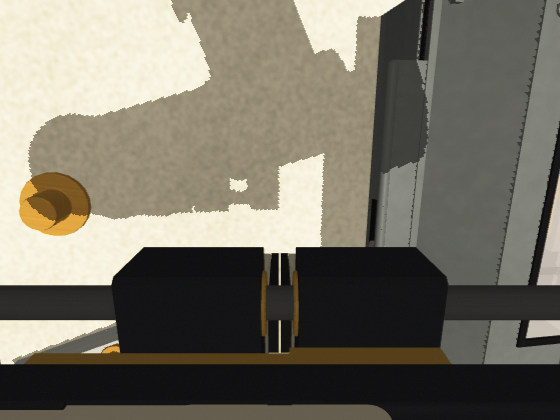

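The hood is where the last check left it, at the lowered height, and the arm is clear of everything. I'm handing the job in.

```bash
python3 -c "
from station import job_done; print(job_done())"
```

```text
the job is handed in; nothing more can be done
None
```

The hood is shut and, as far as I can tell from touch and force, latched; I had no direct reading of the catch. I handed the job in at about 28 s with the hand clear of everything.

**Lowering:** I gripped the lip with 8–12 N and brought it over at about 0.3 rad/s or slower. I held 6–10 N of its weight until it rested on the seal. Then I let go and pressed the lip down with closed fingers.

**Signs that it is latched:**
- **First press:** about 12 N took the lip down to a hard stop roughly 6 mm below where I first touched it. The force read about 19 N there. I saw only a faint dip at the snap, not a clear drop.
- **Height after letting go:** a second touch met the lip about 4 mm lower than its unlatched rest. That works out at about 0.03 rad, near the top of the 0.00–0.035 latched range.
- **Confirming press:** because the dip was faint, I pressed again to about 22 N. It met the same rigid stop at the same height, and the side picture showed no change afterwards.

**Bystanders:** the bottle, screwdriver, tray and flange showed no movement in the last pictures. I judged this by eye and did not measure it.

**Limits:** the largest push I read was about 22 N, under the 25 N limit. While lowering, a small error in my path pushed up to about 13 N along the fingers, and I corrected it straight away.

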